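# Hang the pails and bolster rings on fold-out hooks

### The job

Clear the upholstery bench: hang every lidded pail (by its wire bail, raised upright) and every bolster ring that is there on the fold-out hook of its own colour, with each hook you need swung outward from the rail. Every thing must end hanging freely and at rest on its hook, between the upturned tip and the rail; leave the other things on the bench where they are.

Things in the scene. Friction and masses are not known exactly. Their poses are not given: they have to be found in the camera images.
- frame: Upright open wooden frame standing on the bench, fixed: a level rail 840 mm long (along its y), 35 mm thick, from 215 to 262 mm above the bench, on two end posts. Origin: on the bench under the middle of the rail; its -x side faces the robot and carries four fold-out hooks, 150 mm apart, in varying order, all of one height.
- hook_blue_mount: Fixed mount of the blue fold-out hook, on the frame's robot side. Origin on the hook's vertical hinge axis, at the arm's centre line (250 mm above the bench), 26 mm in front of the rail; -x points straight out, y along the rail, z up.
- hook_blue (a joint): Blue hook about its hinge (stays put, 0.06 N m friction): 0 = folded along the mount's +y, 1.57 = fully out along its -x, at a stop. A 10 mm round blue bar: level arm 90 mm from hinge axis to the upright tip at its end; tip top 30 mm above the arm's centre line, can be pinched from above.
- hook_yellow_mount: Fixed mount of the yellow fold-out hook, on the frame's robot side. Origin on the hook's vertical hinge axis, at the arm's centre line (250 mm above the bench), 26 mm in front of the rail; -x points straight out, y along the rail, z up.
- hook_yellow (a joint): Yellow hook about its hinge (stays put, 0.06 N m friction): 0 = folded along the mount's +y, 1.57 = fully out along its -x, at a stop. A 10 mm round yellow bar: level arm 90 mm from hinge axis to the upright tip at its end; tip top 30 mm above the arm's centre line, can be pinched from above.
- hook_red_mount: Fixed mount of the red fold-out hook, on the frame's robot side. Origin on the hook's vertical hinge axis, at the arm's centre line (250 mm above the bench), 26 mm in front of the rail; -x points straight out, y along the rail, z up.
- hook_red (a joint): Red hook about its hinge (stays put, 0.06 N m friction): 0 = folded along the mount's +y, 1.57 = fully out along its -x, at a stop. A 10 mm round red bar: level arm 90 mm from hinge axis to the upright tip at its end; tip top 30 mm above the arm's centre line, can be pinched from above.
- hook_green_mount: Fixed mount of the green fold-out hook, on the frame's robot side. Origin on the hook's vertical hinge axis, at the arm's centre line (250 mm above the bench), 26 mm in front of the rail; -x points straight out, y along the rail, z up.
- hook_green (a joint): Green hook about its hinge (stays put, 0.06 N m friction): 0 = folded along the mount's +y, 1.57 = fully out along its -x, at a stop. A 10 mm round green bar: level arm 90 mm from hinge axis to the upright tip at its end; tip top 30 mm above the arm's centre line, can be pinched from above.
- pail_blue: Small blue lidded steel pail, loose, about 0.35 kg, 80 mm (foot) to 91 mm (lid) across, 75 mm high. Origin: centre of its underside, z up. Its wire bail pivots about an axis along the pail's y, 62 mm above the underside; lying flat it extends towards the pail's -x. May be absent.
- pail_blue_bail (a joint): Angle of the blue pail's wire bail: 0 = lying flat (level), 1.57 = upright above the lid; stop at 1.75. It swings freely and falls back flat if let go early.
- pail_blue_bar (a point): Middle of the straight cross bar of the blue pail's bail: 8 mm round steel, 60 mm long along this point's y (the pail's y), 90 mm from the pivot axis; from its ends the wires flare out to the pail. Lying flat the bar is 62 mm above the bench, 45 mm outside the pail's wall; upright, 73 mm are free between lid and bar.
- pail_yellow: Small yellow lidded steel pail, loose, about 0.35 kg, 80 mm (foot) to 91 mm (lid) across, 75 mm high. Origin: centre of its underside, z up. Its wire bail pivots about an axis along the pail's y, 62 mm above the underside; lying flat it extends towards the pail's -x. May be absent.
- pail_yellow_bail (a joint): Angle of the yellow pail's wire bail: 0 = lying flat (level), 1.57 = upright above the lid; stop at 1.75. It swings freely and falls back flat if let go early.
- pail_yellow_bar (a point): Middle of the straight cross bar of the yellow pail's bail: 8 mm round steel, 60 mm long along this point's y (the pail's y), 90 mm from the pivot axis; from its ends the wires flare out to the pail. Lying flat the bar is 62 mm above the bench, 45 mm outside the pail's wall; upright, 73 mm are free between lid and bar.
- ring_red: Red wooden bolster ring, loose, 0.15 kg: outer diameter 124, hole 68, thickness 28 mm. Origin: its centre; x = axis of the hole, level. It starts upright, top 132 mm above the bench, in a fixed slotted stand 48 x 110 mm, 35 mm high (slot 31 mm wide along the ring's y); lifts straight up. May be absent.
- ring_green: Green wooden bolster ring, loose, 0.15 kg: outer diameter 124, hole 68, thickness 28 mm. Origin: its centre; x = axis of the hole, level. It starts upright, top 132 mm above the bench, in a fixed slotted stand 48 x 110 mm, 35 mm high (slot 31 mm wide along the ring's y); lifts straight up. May be absent.
- mallet: Hammer lying on the bench under the rail; a bystander, to be left where it is.
- tape_measure: Yellow tape measure, a disc 64 mm across, 30 mm high; a bystander, to be left where it is.
- offcut_a: Wooden offcut 120 x 45 x 28 mm; a bystander, to be left where it is.
- offcut_b: Wooden offcut 160 x 40 x 20 mm; a bystander, to be left where it is.
- wax_can: Aluminium can 80 mm across, 70 mm high; a bystander, to be left where it is.
- shears: Upholstery shears lying flat, about 190 mm long, 11 mm high; a bystander, to be left where it is.

How it is judged:
By the outcome, as a careful person would: the job done as asked, in the order asked, and still so for the second after the job is handed in, with the robot touching nothing.
Of pail_blue, pail_yellow, ring_red, ring_green only 3 to 4 are there at a start; the rules pass over those that are not, and their reading is None.
At some moment in a run one of pail_blue, pail_yellow may be knocked a few centimetres aside while the robot is not near it.
It also fails if it takes over 210 s, if anything falls off the work surface, if the arm or the gripper's body presses on something with over 40 N, if the wrist force passes 120 N, or if a joint passes its speed limit or range.

### The arm

A 6-joint arm with a two-finger parallel gripper is mounted at the origin on the work surface. World frame = base frame: x ahead of the robot, y to its left, z up, the work surface at z = 0. Lengths are in m, angles in rad, forces in N, time in s.
With the tool pointing down it reaches from about 0.35 to 0.975 m from the base axis. Payload 7.1 kg.
Tool frame: the origin (TCP) lies midway between the tips of the shut fingers; the grasp point (between the pads) lies 19 mm behind it; z points along the fingers, y is the line along which they close (so a half turn about z gives the same grasp; the last joint's range is limited). The gripper opens to 88 mm and grips with 3 to 60 N. Pads are 20 mm wide; open, the fingers measure 115 mm over their backs; the gripper's body (75 mm by 178 mm) begins 61 mm behind the grasp point.
Start: joints at [-1.365, 0.423, 1.63, -0, 1.089, -0.019], TCP at [0.139, -0.609, 0.223] pointing down, gripper open.
Joint ranges: [-3, 3], [-0.9, 2.11], [0.09, 2.58], [-1.31, 4.45], [0.11, 2.69], [-2.54, 2.54]. Speed limits (rad/s): [2.39, 2.39, 3.01, 3.14, 3.14, 3.14].

### API

Orientations are given as a unit quaternion [w, x, y, z].
In Python, from workcell import ctrl, open_jaws, close, capture, order, boxes_of, cut_out gives the robot as it stands. Calls block until the motion is done:
- ctrl.movep(position, orientation): joint-space move of the TCP to a pose.
- ctrl.move_straight(position, vel=0.15, orientation=None): straight line of the TCP; orientation=None keeps the orientation; vel is the mean speed in m/s.
- ctrl.move_j(angles): joint-space move.
- open_jaws() and close(): open the fingers fully, or close them until they stop; the grip force is fixed at half the most.
- ctrl.sleep(seconds).
- ctrl.ik(position, orientation): joint angles nearest the present ones, or None.
- ctrl.get_obs(): the state.
- capture(name): name is "scene" or "top"; returns a dict with "color" (384x512x3 uint8, blue, green, red), "fx", "fy", "cx", "cy" (pixels), "rvec" (rotation vector, rad) and "tvec" (3), from world to camera coordinates, as OpenCV has them. Camera axes: x right, y down, z forward; pixel columns grow to the right and rows downward; lengths in m; the calibration is good to about 2 mm. A picture is of the moment at which its call begins. There is no depth.
A pose or a line that the arm cannot do raises ctrl.IKError and nothing moves.
- order.job_done(): hands the job in; it is judged then, once.
Trained networks look in a picture, given as the dict that the camera call returned (one of the last four; its "shot" number tells which), for a name from the list of things; names that differ only in an ending like _2 or _b are one class to them, and where a whole thing is asked for, a point or a joint stands for the part that bears it (a point fixed in the world has none). Each returns a list of dicts, best first, with "confidence" (0 to 1); they miss things now and then, are a little off and sometimes report something else, mostly with a low value. They report only what shows in the picture. A call takes as long as a camera call.
- boxes_of(picture, thing): "bbox" ([left, top, width, height] in pixels, round what is visible of it).
- cut_out(picture, thing): "mask" (384x512 bool, what is visible of it) and "bbox" ([left, top, width, height] in pixels, round what is visible of it).
The state is a dict: "time": time; "joint_pos": joint angles; "dq": joint speeds; "tau": joint torques, N m; "ee_pos": TCP position; "ee_rot": TCP orientation; "contact_force": force on the tool from outside, world axes, zero at the start; "wrist_torque": the same for the moment, N m; "width": opening from 0.0 (shut) to 1.0 (fully open); "grasp_force": force on a finger pad.
Only numpy, scipy, OpenCV 4.12 (cv2) and the standard library are available. Lean on these libraries where they do the work, as an engineer would, in place of code of your own. Each camera call takes 0.05 s, during which the arm holds its last target. There are 200 camera calls.

## Working session

There is one attempt and no reset: what is moved stays moved. The work goes in short steps, each a Python script; the robot and the scene stay as the last script left them, time stands still between calls to the robot, and variables do not carry over. Pictures are saved under pics/ and viewed, at most 14 in all, crops included, and the job is handed in when it is done.

```bash
ls; mkdir -p pics; cat > h.py <<'E'
import numpy as np, cv2
from workcell import ctrl, open_jaws, close, capture, order, boxes_of, cut_out
def cam(p):
    R=cv2.Rodrigues(np.array(p["rvec"],float))[0]; t=np.array(p["tvec"],float).ravel()
    K=np.array([[p["fx"],0,p["cx"]],[0,p["fy"],p["cy"]],[0,0,1.]]); return K,R,t
def unproj(p,uv,z):
    K,R,t=cam(p); d=R.T@np.linalg.solve(K,[uv[0],uv[1],1.]); c=-R.T@t
    return c+d*(z-c[2])/d[2]
def proj(p,X):
    K,R,t=cam(p); x=K@(R@np.array(X,float)+t); return x[:2]/x[2]
E
python3 - <<'E'
from h import *
print(ctrl.get_obs())
for n in("scene","top"):
    p=capture(n); cv2.imwrite(f"pics/{n}0.png",cv2.resize(p["color"],(800,600)))
    K,R,t=cam(p); print(n,-R.T@t,R[2],p["fx"])
    for th in["frame","pail_blue","pail_yellow","ring_red","ring_green","hook_blue","hook_yellow","hook_red","hook_green"]:
        print(th,[(np.round(b["bbox"]).tolist(),round(b["confidence"],2)) for b in boxes_of(p,th)[:3]])
E
```

```text
pics
{'time': 0.0, 'joint_pos': array([-1.36499943e+00,  4.23841168e-01,  1.63067486e+00, -2.06725016e-05,
        1.08858956e+00, -1.89735932e-02]), 'dq': array([-0.00026399,  0.00047956, -0.00158995,  0.00101129, -0.00097913,
        0.00079657]), 'tau': array([-1.12508203e-04, -5.44628298e+01, -2.73669165e+01,  6.42658537e-02,
        2.28187430e-02, -1.34749980e-04]), 'ee_pos': array([ 0.1392254 , -0.60873424,  0.22190744]), 'ee_rot': array([-7.52313605e-04,  9.93690600e-01,  1.12153553e-01, -7.96740743e-05]), 'contact_force': array([-0.42953602, -0.36721479,  0.79895043]), 'wrist_torque': array([-0.00264259, -0.01472732,  0.04920523]), 'grasp_force': 0.0, 'width': 0.9955040020837411}
scene [ 1.09939752 -0.34825877  1.08640745] [-0.52265131  0.28729209 -0.80268229] 457.36099684406383
frame [([104.0, 139.0, 376.0, 245.0], 0.81)]
pail_blue [([123.0, 230.0, 58.0, 49.0], 0.61), ([368.0, 154.0, 33.0, 34.0], 0.42)]
pail_yellow [([318.0, 148.0, 50.0, 40.0], 0.58)]
ring_red [([268.0, 167.0, 39.0, 42.0], 0.69), ([122.0, 233.0, 52.0, 46.0], 0.53), ([253.0, 236.0, 80.0, 39.0], 0.35)]
ring_g
[... 264 characters left out ...]
153.0, 25.0, 22.0], 0.55)]
hook_green [([264.0, 204.0, 33.0, 26.0], 0.55), ([337.0, 144.0, 33.0, 33.0], 0.28)]
top [ 0.38689881 -0.01834095  1.26899518] [ 0.10297794  0.01105691 -0.99462218] 393.07831613633635
frame [([62.0, 101.0, 353.0, 57.0], 0.69), ([127.0, 196.0, 32.0, 35.0], 0.53)]
pail_blue [([316.0, 192.0, 52.0, 42.0], 0.9)]
pail_yellow [([126.0, 193.0, 50.0, 39.0], 0.83)]
ring_red [([201.0, 193.0, 19.0, 35.0], 0.96), ([243.0, 137.0, 32.0, 5.0], 0.42)]
ring_green [([258.0, 193.0, 22.0, 38.0], 0.95)]
hook_blue [([206.0, 141.0, 69.0, 35.0], 0.55), ([185.0, 136.0, 32.0, 5.0], 0.53)]
hook_yellow [([302.0, 139.0, 30.0, 1.0], 0.6)]
hook_red [([131.0, 133.0, 32.0, 7.0], 0.61)]
hook_green []
```

View pics/scene0.png

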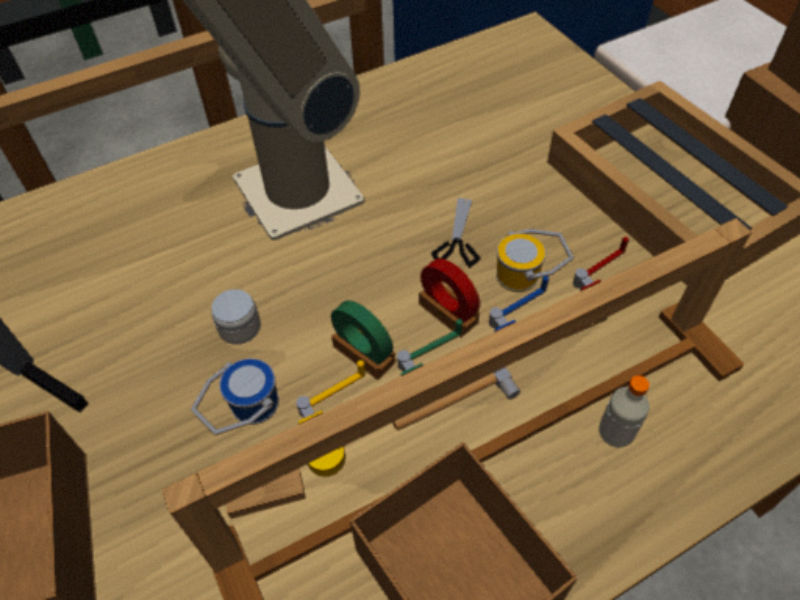

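View pics/top0.png

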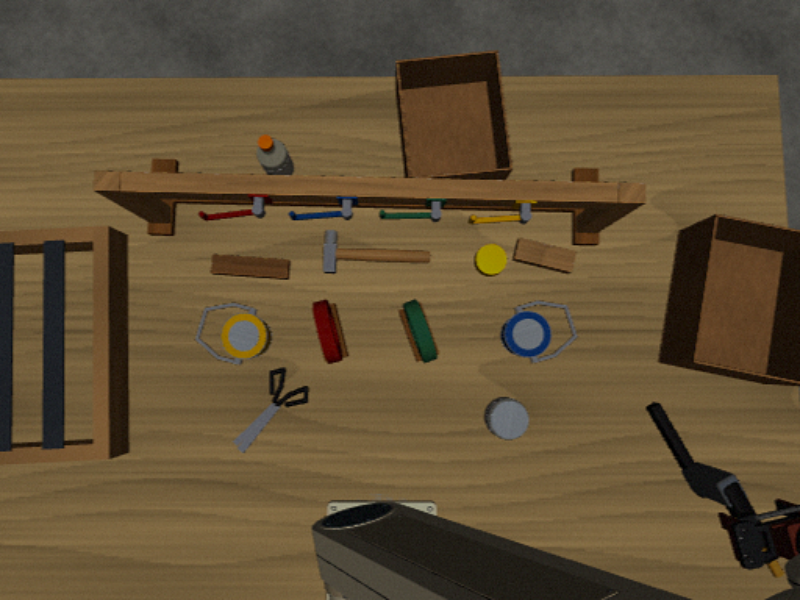

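The scene view shows all four things. Top view, 800 px scale: yellow pail at (244,335), red ring at (327,332), green ring at (420,330) and blue pail at (527,333). The hooks, left to right, are red, blue, green and yellow, all nearly folded with tips near row 215. Next I zoom in for accurate picks.

```bash
python3 - <<'E'
from h import *
p=capture("top"); q=capture("scene")
import pickle; pickle.dump((p,q),open("p0.pkl","wb"))
cv2.imwrite("pics/t1.png",cv2.resize(p["color"][115:240,118:348],None,fx=3.47,fy=3.47,interpolation=cv2.INTER_CUBIC))
cv2.imwrite("pics/s1.png",cv2.resize(q["color"][140:290,115:411],None,fx=2.7,fy=2.7,interpolation=cv2.INTER_CUBIC))
E
```

```text
(no output)
```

View pics/t1.png

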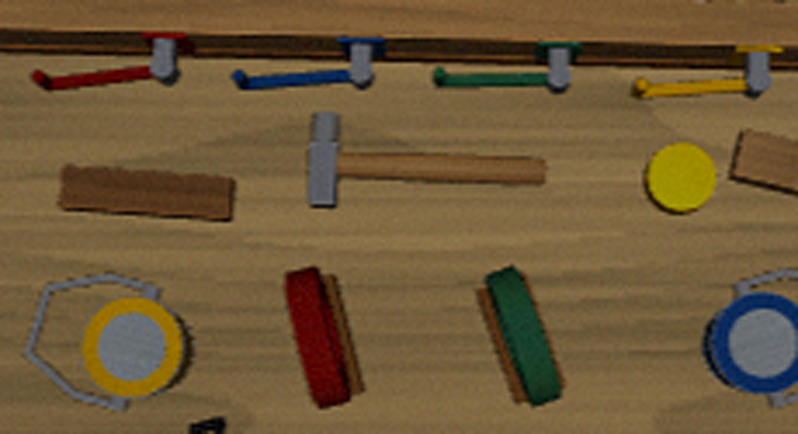

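View pics/s1.png

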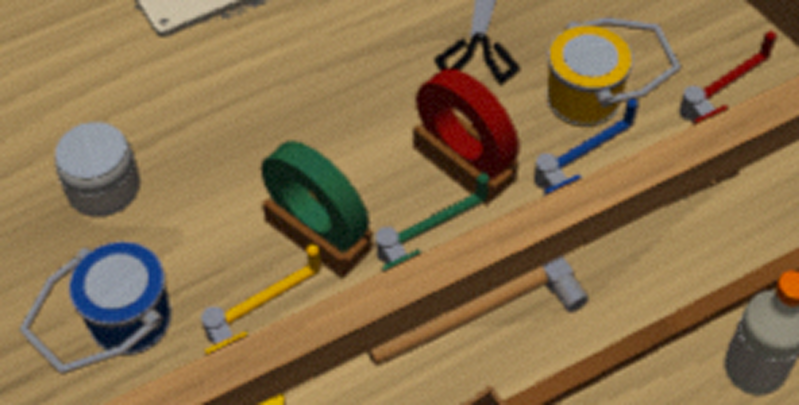

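```bash
cat > fit.py <<'E'
from h import *
import pickle
from scipy.optimize import least_squares
p,q=pickle.load(open("p0.pkl","rb"))
T=lambda u,v:np.array([(u+.5)/3.47-.5+118,(v+.5)/3.47-.5+115])
S=lambda u,v:np.array([(u+.5)/2.7-.5+115,(v+.5)/2.7-.5+140])
cols=["red","blue","green","yellow"]
hT=[T(164,72),T(360,75),T(558,79),T(757,85)]; tT=[T(39,78),T(238,79),T(438,75),T(640,89)]
hS=[S(692,98),S(546,166),S(387,242),S(213,319)]; tS=[S(769,37),S(631,104),S(484,181),S(313,251)]
def model(v):
    x,y,th,hz=v[:4]; c,s=np.cos(th),np.sin(th); R=np.array([[c,-s],[s,c]]); H=[];P=[]
    for i in range(4):
        h=np.array([x,y])+R@[-.0435,.225-.15*i]; a=v[4+i]
        H.append([*h,hz]); P.append([*(h+R@[-.09*np.sin(a),.09*np.cos(a)]),.279])
    return H,P
def res(v):
    H,P=model(v)
    return np.concatenate([np.concatenate([proj(p,H[i])-hT[i],proj(p,P[i])-tT[i],proj(q,H[i])-hS[i],proj(q,P[i])-tS[i]]) for i in range(4)])
if __name__=="__main__":
    r=least_squares(res,[.7,0,0,.26,.1,.1,.1,.1],loss="soft_l1")
    v=r.x; print(np.round(v,4)); print(np.round(res(v).reshape(4,8),1))
    H,P=model(v); print(np.round(H,4)); print(np.round(P,4)); np.save("frame.npy",v)
    L=T(134,346); print("yellow lid",unproj(p,L,.075),"bar ends",unproj(p,T(48,287),.062),unproj(p,T(29,350),.062))
    for n,a,b in(("red",(302,270),(334,404)),("green",(503,268),(544,402))):
        print(n,unproj(p,T(*a),.09),unproj(p,T(*b),.09))
E
python3 fit.py
```

```text
[ 0.6773 -0.0201 -0.0274  0.2535  0.1549  0.1113  0.0176  0.0833]
[[ 0.3 -0.5 -0.4 -0.2  0.   0.1  0.5 -2.3]
 [ 0.6  0.   0.2 -0.5 -0.2  0.1  0.3 -2.1]
 [ 0.4  0.3  0.7 -1.2 -0.1 -0.8 -0.  -2. ]
 [ 0.2 -0.1  1.  -1.5  0.4  0.3 -0.1 -1.6]]
[[ 0.64    0.206   0.2535]
 [ 0.6359  0.0561  0.2535]
 [ 0.6318 -0.0939  0.2535]
 [ 0.6277 -0.2438  0.2535]]
[[ 0.6285  0.2953  0.279 ]
 [ 0.6283  0.1458  0.279 ]
 [ 0.6326 -0.0039  0.279 ]
 [ 0.6226 -0.1539  0.279 ]]
yellow lid [0.43795292 0.26767941 0.075     ] bar ends [0.49106509 0.34885456 0.062     ] [0.43500831 0.36407458 0.062     ]
red [0.50327431 0.11916331 0.09      ] [0.38735877 0.09033512 0.09      ]
green [ 0.50482876 -0.05556778  0.09      ] [ 0.38906843 -0.09027931  0.09      ]
```

```bash
cat >> h.py <<'E'
def qd(phi):  # tool down, closing line at angle phi
    a=(phi+np.pi/2)/2; return np.array([0,np.cos(a),np.sin(a),0])
v=np.load("frame.npy"); TH=v[2]; RF=np.array([[np.cos(TH),-np.sin(TH)],[np.sin(TH),np.cos(TH)]])
I={"red":0,"blue":1,"green":2,"yellow":3}
def hinge(c): return v[:2]+RF@[-.0435,.225-.15*I[c]]
def st(m=""):
    o=ctrl.get_obs(); print(m,"t=%.1f"%o["time"],np.round(o["ee_pos"],4),"F",np.round(o["contact_force"],1),"w %.3f g %.1f"%(o["width"],o["grasp_force"]),"j6 %.2f"%o["joint_pos"][5]); return o
def branch(phis,pts):
    """add 0 or pi to the closing angles so that every pose has IK and joint 6 stays small"""
    best=None
    for k in(0,np.pi,-np.pi):
        js=[ctrl.ik(np.array(P),qd(f+k)) for f,P in zip(phis,pts)]
        if any(j is None for j in js): continue
        s=[abs(j[5]) for j in js]
        if best is None or max(s)<best[0]: best=(max(s),k)
    print("branch",best); return best[1]
def swing(c,zt=.266):
    h=hinge(c); a0=v[4+I[c]]; A=list(np.arange(a0,1.57,.2))+[1.6]
    P=[[*(h+RF@[-.09*np.sin(a),.09*np.cos(a)]),zt] for a in A]; F=[np.pi+TH+a for a in A]
    k=branch(F,P); up=np.array([0,0,.06])
    ctrl.movep(P[0]+up,qd(F[0]+k)); st("above")
    ctrl.move_straight(P[0],.15); close(); st("pinched")
    for a,pt,f in zip(A[1:],P[1:],F[1:]): ctrl.move_straight(pt,.12,qd(f+k))
    st("out"); open_jaws(); ctrl.move_straight(P[-1]+up,.2)
E
python3 - <<'E'
from h import *
o=ctrl.get_obs(); ctrl.move_straight([o["ee_pos"][0],o["ee_pos"][1],.34],.2); st()
swing("yellow"); p=capture("top"); print(ctrl.get_obs()["time"])
cv2.imwrite("pics/y1.png",cv2.resize(p["color"][90:260,118:378],None,fx=3,fy=3))
E
```

```text
t=1.8 [ 0.1392 -0.6086  0.3388] F [-0.1  0.5  0. ] w 0.998 g 0.0 j6 -0.02
branch (np.float64(2.0187315130556693), 3.141592653589793)
above t=4.2 [ 0.6224 -0.1549  0.326 ] F [ 1.4 -0.9 -0.8] w 1.002 g 0.0 j6 -0.32
pinched t=6.0 [ 0.6226 -0.154   0.266 ] F [ 0.5 -0.2 -0.2] w 0.099 g 30.0 j6 -0.32
out t=8.7 [ 0.5379 -0.2425  0.266 ] F [ 4.6  2.7 -1. ] w 0.102 g 30.0 j6 -2.01
10.4333
```

```bash
python3 - <<'E'
from h import *
for c in("green","blue","red"): swing(c)
ctrl.move_straight(ctrl.get_obs()["ee_pos"]+[-.15,0,.12],.3)
import pickle
p=capture("top"); q=capture("scene"); pickle.dump((p,q),open("p1.pkl","wb")); st()
a=cv2.resize(p["color"][115:240,118:348],None,fx=3.47,fy=3.47,interpolation=cv2.INTER_CUBIC)
cv2.imwrite("pics/t2.png",a)
E
```

```text
branch (np.float64(1.7660802682154753), 3.141592653589793)
above t=12.2 [ 0.6325 -0.0042  0.3256] F [-0.1  0.7 -0.4] w 1.003 g 0.0 j6 -0.02
pinched t=13.9 [ 0.6326 -0.0038  0.2659] F [-0.3 -0.1  0.6] w 0.098 g 30.0 j6 -0.02
out t=16.7 [ 0.5419 -0.0925  0.266 ] F [0.5 3.9 0.1] w 0.099 g 30.0 j6 -1.76
branch (np.float64(1.4922016491284287), 3.141592653589793)
above t=20.1 [0.6281 0.1454 0.3254] F [ 0.3 -0.4  0.2] w 0.997 g 0.0 j6 0.12
pinched t=21.8 [0.6284 0.1458 0.266 ] F [-0.1  0.7 -0.6] w 0.101 g 30.0 j6 0.13
out t=24.5 [0.5458 0.0574 0.266 ] F [-3.1  3.7 -0.1] w 0.099 g 30.0 j6 -1.49
branch (np.float64(1.2347005255267436), 3.141592653589793)
above t=27.8 [0.6283 0.2948 0.3254] F [ 0.  -0.3  0.9] w 0.998 g 0.0 j6 0.29
pinched t=29.6 [0.6286 0.2953 0.266 ] F [ 0.7  0.6 -0.3] w 0.097 g 30.0 j6 0.29
out t=32.3 [0.5498 0.2074 0.266 ] F [-5.3  3.1  0.9] w 0.098 g 30.0 j6 -1.23
 t=34.9 [0.4005 0.2057 0.4442] F [ 0.1  0.1 -0.6] w 1.001 g 0.0 j6 -1.12
```

View pics/t2.png

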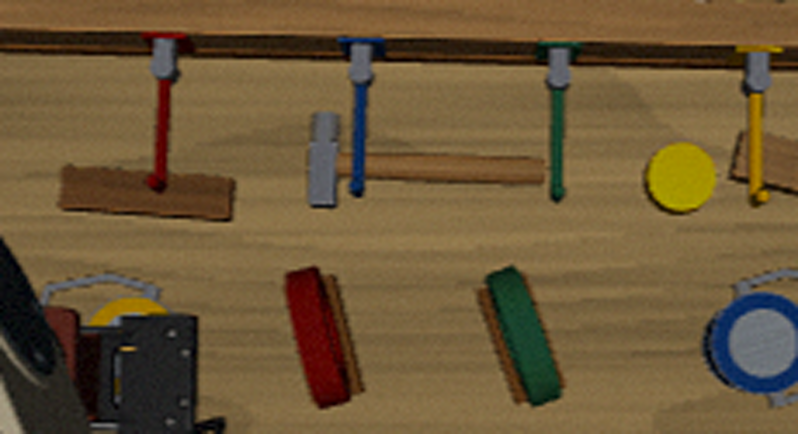

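Picture: all four hooks stand straight out, with tips at (157,182), (357,189), (558,194) and (762,197), and nothing else has moved. Now I fit the ring poses.

```bash
cat > rings.py <<'E'
from h import *
import pickle
from scipy.optimize import minimize
def ringfit(views,c,x0):
    data=[]
    for pic,roi in views:
        im=pic["color"].astype(float); b,g,r=im[...,0],im[...,1],im[...,2]
        m=((r>2.2*g)&(r>60)) if c=="red" else ((g>1.4*r)&(g>1.1*b))
        mm=np.zeros_like(m); x,y,w,h=roi; mm[y:y+h,x:x+w]=m[y:y+h,x:x+w]
        n,L,S,_=cv2.connectedComponentsWithStats(mm.astype(np.uint8)); k=1+np.argmax(S[1:,4])
        m=(L==k).astype(np.uint8); data.append((pic,cv2.resize(m*255,None,fx=4,fy=4,interpolation=cv2.INTER_LINEAR)>127,m.sum()))
    t=np.linspace(0,2*np.pi,60)
    def cost(x,ret=False):
        s=0;o=[]
        ax=np.array([np.cos(x[2]),np.sin(x[2]),0]); ay=np.array([-ax[1],ax[0],0])
        for pic,M,_ in data:
            X=[np.array([x[0],x[1],.07])+e*ax+.062*(np.cos(a)*ay+np.sin(a)*np.array([0,0,1])) for e in(-.014,.014) for a in t]
            uv=(np.array([proj(pic,P) for P in X])+.5)*4-.5
            R=np.zeros(M.shape,np.uint8); cv2.fillConvexPoly(R,cv2.convexHull(np.round(uv*16).astype(np.int32)),1,shift=4)
            i=(M&(R>0)).sum()/(M|(R>0)).sum(); o.append(i); s-=i
        return o if ret else s
    r=minimize(cost,x0,method="Nelder-Mead",options=dict(initial_simplex=np.array(x0)+np.array([[0,0,0],[.01,0,0],[0,.01,0],[0,0,.15]])))
    return r.x,cost(r.x,True),[d[2] for d in data]
if __name__=="__main__":
    p,q=pickle.load(open("p1.pkl","rb"))
    p0,q0=pickle.load(open("p0.pkl","rb"))
    from fit import T
    for c,a in zip(("red","blue","green","yellow"),(T(157,182),T(357,189),T(558,194),T(762,197))):
        print(c,"tip seen",unproj(p,a,.279)[:2],"model",hinge(c)+RF@[-.09,0])
    out={}
    for c,x0,rt,rs in(("red",[.445,.105,1.8],(190,185,40,50),(260,155,60,65)),("green",[.445,-.072,1.85],(248,185,45,50),(200,180,60,60))):
        for vs in([(p0,rt)],[(p0,rt),(q0,rs)]):
            x,i,n=ringfit(vs,c,x0); print(c,np.round(x,4),np.round(i,3),n)
            out.setdefault(c,x)
    pickle.dump(out,open("rings.pkl","wb"))
E
python3 rings.py
```

```text
red tip seen [0.5498187  0.20467885] model [0.55001851 0.20849485]
blue tip seen [0.54435009 0.05732474] model [0.54590963 0.05855113]
green tip seen [ 0.54038528 -0.09013195] model [ 0.54180074 -0.09139258]
yellow tip seen [ 0.53791092 -0.23921363] model [ 0.53769186 -0.24133629]
red [0.4459 0.1064 1.8425] [0.715] [np.uint64(357)]
red [0.4476 0.1067 1.8159] [0.712 0.318] [np.uint64(357), np.uint64(355)]
green [ 0.4468 -0.0732  1.8999] [0.854] [np.uint64(397)]
green [ 0.4458 -0.0738  1.8584] [0.848 0.834] [np.uint64(397), np.uint64(883)]
```

```bash
cat >> h.py <<'E'
def ring(c,x,off=.028,dz=.034):
    C=np.array(x[:2]); ax=x[2]; u=np.array([np.sin(ax),-np.cos(ax)]); h=hinge(c); best=None
    for s in(1,-1):
        for m in(0,np.pi):
            for k in(0,np.pi,-np.pi,-2*np.pi):
                f1=ax+k; f2=TH+m+k; uh=np.array([np.sin(TH+m),-np.cos(TH+m)])
                hp=lambda d,z:np.array([*(h+RF@[-d,0]+s*off*uh),z+dz])
                g=np.array([*(C+s*off*u),.07+dz])
                js=[ctrl.ik(P,qd(f)) for P,f in((g,f1),(g+[0,0,.193],f1),(hp(.19,.263),f2),(hp(.055,.222),f2))]
                if any(j is None for j in js): continue
                J=np.array(js); sc=abs(J[:,5]).max()+abs(np.diff(J,axis=0)).max()
                if best is None or sc<best[0]: best=(sc,f1,f2,g,hp,J[:,5])
    sc,f1,f2,g,hp,j6=best; print("plan",sc,g,j6)
    ctrl.movep(g+[0,0,.12],qd(f1)); ctrl.move_straight(g,.15); close(); st("grip")
    ctrl.move_straight(g+[0,0,.193],.2); st("lifted")
    ctrl.movep(hp(.19,.263),qd(f2)); ctrl.move_straight(hp(.055,.263),.12); st("in")
    ctrl.move_straight(hp(.055,.222),.05); st("down"); open_jaws()
    ctrl.move_straight(hp(.055,.222)+[0,0,.13],.2); st("clear")
E
python3 - <<'E'
from h import *
ring("green",[.446,-.0736,1.862])
p=capture("top");q=capture("scene")
cv2.imwrite("pics/g.png",np.vstack([cv2.resize(p["color"][115:240,118:348],None,fx=2.6,fy=2.6),cv2.resize(q["color"][140:270,150:380],None,fx=2.6,fy=2.0)]))
E
```

```text
plan 2.3692159618922672 [ 0.47282117 -0.06556105  0.104     ] [ 1.11687974  1.11687974 -0.13545648 -0.10406342]
grip t=38.7 [ 0.4728 -0.0656  0.104 ] F [-0.6  0.3  0.4] w 0.318 g 29.4 j6 1.12
lifted t=39.8 [ 0.4721 -0.0654  0.2959] F [ 0.3 -0.6 -1.9] w 0.321 g 29.4 j6 1.12
in t=42.3 [ 0.5763 -0.1203  0.2973] F [ 0.  -0.9 -1.4] w 0.324 g 29.5 j6 -0.20
down t=43.3 [ 0.5763 -0.1204  0.2563] F [ 0.   0.1 -1.8] w 0.320 g 29.5 j6 -0.20
clear t=45.1 [ 0.5754 -0.1202  0.3848] F [-0.2  0.2 -0. ] w 0.997 g 0.0 j6 -0.20
```

View pics/g.png

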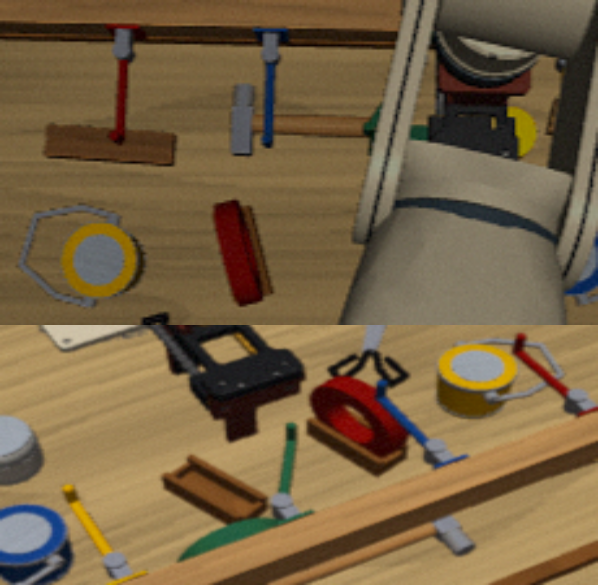

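```bash
python3 - <<'E'
from h import *
ctrl.movep([.36,.05,.42],qd(TH)); st()
p=capture("top");q=capture("scene")
for n,z in(("exp hang",.221),("bench",.062)): print(n,proj(p,[.577,-.0925,z]),proj(q,[.577,-.0925,z]))
for pic in(p,q): print([(np.round(b["bbox"]),b["confidence"]) for b in boxes_of(pic,"ring_green")])
cv2.imwrite("pics/g2.png",np.vstack([cv2.resize(p["color"][115:240,118:348],None,fx=2.4,fy=2.4),cv2.resize(q["color"][150:270,150:380],None,fx=2.4,fy=2.4)]))
E
```

```text
t=46.3 [0.3608 0.0498 0.4201] F [ 0.9 -0.4 -0.5] w 0.999 g 0.0 j6 0.13
exp hang [277.68237875 160.42852796] [246.65374984 218.46732798]
bench [274.12943217 169.61130904] [248.8172553  253.14488143]
[(array([260., 163.,  44.,  15.]), 0.65)]
[]
```

View pics/g2.png

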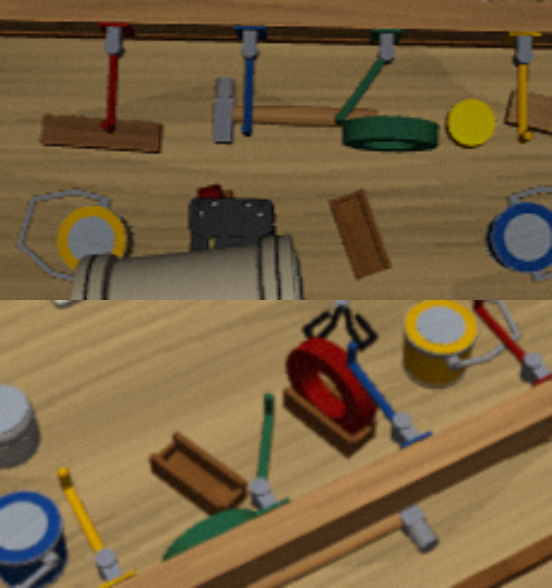

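The green ring missed. A late-binding bug in my lambda put the offset on the wrong side, so the rim pushed the hook aside and the ring fell. It now stands on edge on the bench at top crop (390,133), and the green hook tip is at (340,121). Mallet and tape are unmoved. I'll fix the bug, measure, re-swing the hook and regrasp.

```bash
sed -i 's/hp=lambda d,z:np/hp=lambda d,z,s=s,uh=uh:np/' h.py
sed -i 's/def swing(c,zt=.266):/def swing(c,zt=.266,a0=None):/; s/h=hinge(c); a0=v\[4+I\[c\]\]; A=/h=hinge(c); a0=v[4+I[c]] if a0 is None else a0; A=/' h.py
sed -i 's/def ringfit(views,c,x0)/def ringfit(views,c,x0,zc=.07)/; s/x\[1\],.07\])+e/x[1],zc])+e/' rings.py
python3 - <<'E'
from h import *
from rings import ringfit
p=capture("top")
tip=unproj(p,[(340.5)/2.4-.5+118,(121.5)/2.4-.5+115],.279)[:2]; d=RF.T@(tip-hinge("green")); a=np.arctan2(-d[0],d[1]); print(tip,np.hypot(*d),a)
swing("green",a0=a)
ctrl.movep([.36,.05,.42],qd(TH)); st()
p=capture("top"); import pickle; pickle.dump(p,open("p2.pkl","wb"))
x,i,n=ringfit([(p,(250,155,60,35))],"green",[.57,-.11,0.],.062); print(x,i,n)
print([(np.round(b["bbox"]),b["confidence"]) for b in boxes_of(p,"ring_green")])
im=p["color"].copy()
cv2.imwrite("pics/g3.png",cv2.resize(im[125:195,210:350],None,fx=5,fy=5,interpolation=cv2.INTER_CUBIC))
E
```

```text
[ 0.55444516 -0.04168249] 0.09327881469113462 1.0045919525451903
branch (np.float64(1.7660802682154753), 3.141592653589793)
above t=47.7 [ 0.557  -0.0434  0.3261] F [-0.2 -0.1 -0.3] w 1.002 g 0.0 j6 -1.08
pinched t=49.4 [ 0.5572 -0.0434  0.266 ] F [-0.4  0.9 -0.7] w 0.099 g 30.0 j6 -1.08
out t=50.5 [ 0.5415 -0.0926  0.2659] F [-2.5  4.   1.9] w 0.104 g 30.0 j6 -1.76
 t=53.8 [0.3601 0.0499 0.4195] F [ 0.3 -0.4  0.4] w 1.001 g 0.0 j6 0.13
[ 0.57352172 -0.11221747 -0.02956825] [np.float64(0.858956724156174)] [np.uint64(532)]
[(array([258., 163.,  44.,  17.]), 0.93), (array([309., 257.,  26.,  20.]), 0.71)]
```

View pics/g3.png

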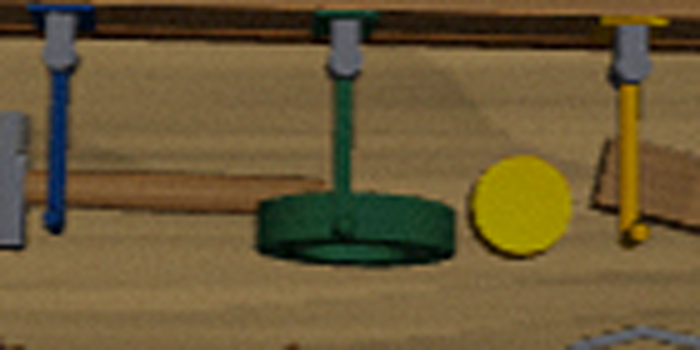

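```bash
cat > g4.py <<'E'
from h import *
C=np.array([.5735,-.112]); off=.040; dz=.030; h=hinge("green"); dn=RF@[0,-off]
g=np.array([*(C+dn+[-.020,0]),.062+dz]); hp=lambda d,z:np.array([*(h+RF@[-d,0]+dn),z+dz])
k=branch([TH]*3,[g,hp(.2,.263),hp(.055,.222)]); f=TH+k
ctrl.movep([.50,g[1],.36],qd(f)); ctrl.move_straight([g[0],g[1],.36],.2); ctrl.move_straight(g,.15); st("at")
close(); st("grip")
ctrl.move_straight(g+[0,0,.04],.1); st("lift")
a=hp(.2,.263); ctrl.move_straight([a[0],a[1],g[2]+.06],.2); ctrl.move_straight(a,.2); st("pre")
q=capture("scene"); print("exp ring centre px",proj(q,[*(a[:2]-dn),.263]),"tip",proj(q,[*(h+RF@[-.09,0]),.28]))
cv2.imwrite("pics/g4.png",cv2.resize(q["color"][110:270,150:380],None,fx=3.4,fy=3.4))
E
python3 g4.py
```

```text
branch (np.float64(0.2887081216621836), 0)
at t=57.3 [ 0.5529 -0.1521  0.0927] F [-0.   0.2  0.8] w 1.000 g 0.0 j6 -0.26
grip t=58.2 [ 0.5525 -0.152   0.092 ] F [-0.6  0.8  0.3] w 0.339 g 28.7 j6 -0.26
lift t=58.8 [ 0.5523 -0.152   0.1321] F [-0.6 -0.  -2.4] w 0.336 g 28.6 j6 -0.26
pre t=60.4 [ 0.4304 -0.1282  0.292 ] F [ 0.  -0.1 -2.4] w 0.334 g 28.6 j6 -0.29
exp ring centre px [217.83761686 163.98105951] tip [238.44536042 192.00537233]
```

View pics/g4.png

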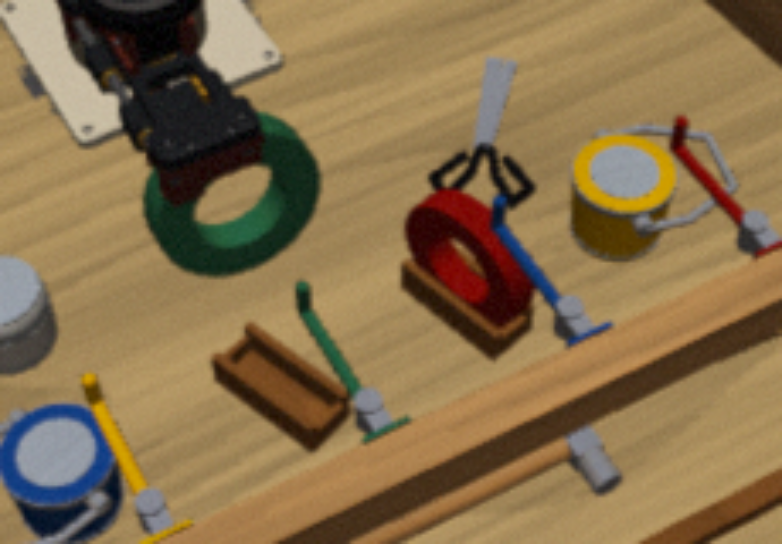

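Picture: the green ring is held upright, hole centre at (232,195) in the crop, about 3 px lower than modelled. I insert it slightly higher.

```bash
cat > g5.py <<'E'
from h import *
off=.040; dz=.036; h=hinge("green"); dn=RF@[0,-off]
hp=lambda d,z:np.array([*(h+RF@[-d,0]+dn),z+dz])
ctrl.move_straight(hp(.2,.263),.1); ctrl.move_straight(hp(.055,.263),.12); st("in")
for z in np.arange(.235,.2149,-.004):
    ctrl.move_straight(hp(.055,z),.05); o=st("z %.3f"%z)
    if o["contact_force"][2]>-1.2: break
q=capture("scene")
open_jaws(); e=ctrl.get_obs()["ee_pos"]; ctrl.move_straight(e+[0,0,.12],.2); ctrl.movep([.36,.05,.42],qd(TH)); st("clear")
p=capture("top"); r=capture("scene")
print([(np.round(b["bbox"]),b["confidence"]) for b in boxes_of(p,"ring_green")],proj(p,[*(h+RF@[-.055,0]),.221]))
cv2.imwrite("pics/g5.png",np.vstack([cv2.resize(p["color"][115:240,118:348],None,fx=2.4,fy=2.4),cv2.resize(r["color"][150:270,150:380],None,fx=2.4,fy=2.4)]))
E
python3 g5.py
```

```text
in t=62.0 [ 0.5751 -0.1323  0.299 ] F [-0.5 -0.3 -1.2] w 0.337 g 28.6 j6 -0.22
z 0.235 t=62.8 [ 0.5758 -0.1323  0.271 ] F [-0.1  0.7 -1.4] w 0.334 g 28.6 j6 -0.22
z 0.231 t=63.0 [ 0.5756 -0.1323  0.2669] F [ 0.8  0.3 -2. ] w 0.336 g 28.6 j6 -0.22
z 0.227 t=63.2 [ 0.5755 -0.1323  0.2627] F [-0.   0.8 -1.4] w 0.334 g 28.6 j6 -0.22
z 0.223 t=63.5 [ 0.5755 -0.1323  0.2586] F [-0.4 -0.7 -2.3] w 0.334 g 28.6 j6 -0.22
z 0.219 t=63.8 [ 0.5755 -0.1323  0.2547] F [ 0.2  0.1 -2.4] w 0.337 g 28.6 j6 -0.22
z 0.215 t=64.0 [ 0.5762 -0.1324  0.2514] F [1.3 0.  0.7] w 0.321 g 29.8 j6 -0.22
clear t=66.9 [0.3607 0.0498 0.4198] F [-0.1 -0.2 -0. ] w 0.998 g 0.0 j6 0.13
[(array([253., 152.,  48.,  19.]), 0.85), (array([124., 197.,  52.,  35.]), 0.73)] [277.62790896 160.50627745]
```

View pics/g5.png

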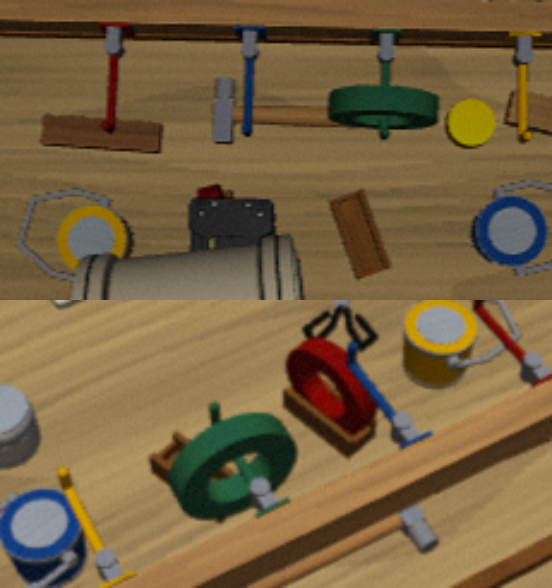

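Picture: the green ring hangs on its hook. The blue pail has been knocked from (527,238) to (511,230), so I'll measure it again later. Next the red ring.

```bash
python3 - <<'E'
from h import *
ring("red",[.4465,.1064,1.82])
ctrl.movep([.36,-.02,.45],qd(TH)); st()
p=capture("top"); r=capture("scene"); import pickle; pickle.dump((p,r),open("p3.pkl","wb"))
for n in("ring_red","pail_yellow","pail_blue"): print(n,[(np.round(b["bbox"]),b["confidence"]) for b in boxes_of(p,n)[:2]])
a=cv2.resize(p["color"][115:240,110:375],None,fx=3,fy=3,interpolation=cv2.INTER_CUBIC)
cv2.imwrite("pics/r.png",a)
E
```

```text
plan 2.5720020765127956 [0.47363506 0.1133057  0.104     ] [1.53196765 1.53196765 0.49193322 0.39084195]
grip t=70.2 [0.4736 0.1133 0.104 ] F [ 0.3 -0.4 -0.5] w 0.314 g 29.9 j6 1.53
lifted t=71.4 [0.4729 0.1131 0.2959] F [-1.   0.5 -2. ] w 0.315 g 29.9 j6 1.53
in t=73.6 [0.5852 0.2355 0.297 ] F [-0.6 -0.3 -1.6] w 0.315 g 29.9 j6 0.39
down t=74.6 [0.5859 0.2356 0.256 ] F [-0.1 -0.6 -1.9] w 0.318 g 29.9 j6 0.39
clear t=76.4 [0.5852 0.2353 0.3847] F [-1.1 -0.  -0.5] w 1.000 g 0.0 j6 0.39
 t=77.7 [ 0.3607 -0.0197  0.4498] F [-0.5  0.8 -0.8] w 0.999 g 0.0 j6 -0.06
ring_red [(array([142., 148.,  46.,  13.]), 0.56)]
pail_yellow [(array([125., 196.,  49.,  40.]), 0.88), (array([327., 126.,  16.,  50.]), 0.17)]
pail_blue [(array([314., 190.,  44.,  42.]), 0.9)]
```

View pics/r.png

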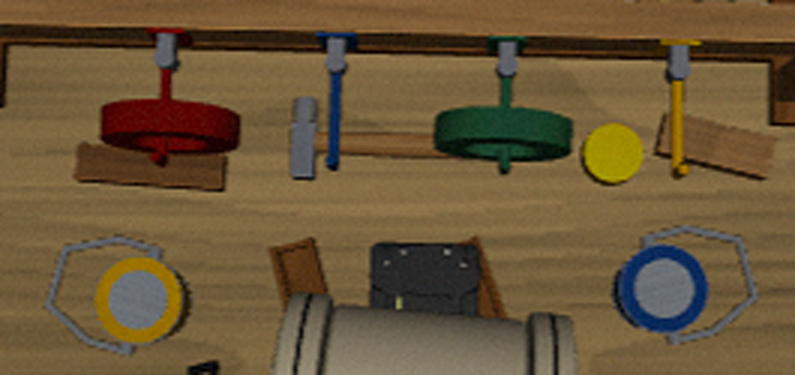

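Picture: red and green rings hang on their hooks. Yellow pail lid is at (140,300) with bail bar (67,250)–(50,302). Blue pail lid is at (664,288) with bar (740,242)–(756,296). Next I fit the pail poses and pick up yellow.

```bash
cat > pail.py <<'E'
from h import *
from scipy.optimize import least_squares
def pailfit(p,lid,b1,b2):
    def f(x):
        a=np.array([np.cos(x[2]),np.sin(x[2])]); b=np.array([-a[1],a[0]]); C=x[:2]
        return np.concatenate([proj(p,[*C,.075])-lid,proj(p,[*(C-.09*a+.03*b),.062])-b1,proj(p,[*(C-.09*a-.03*b),.062])-b2])
    L=unproj(p,lid,.075)[:2]; M=unproj(p,(b1+b2)/2,.062)[:2]; d=L-M
    best=min((least_squares(g,[*L,np.arctan2(d[1],d[0])]) for g in(f,)),key=lambda r:r.cost); return best.x,f(best.x)
def plan(c,x,off=.02,sh=.02,dz=-.015,cross=.005):
    o=-np.array([np.cos(x[2]),np.sin(x[2])]); b=np.array([o[1],-o[0]]); B=x[:2]+.09*o; h=hinge(c); best=None
    fb=np.arctan2(o[1],o[0])
    for e in(1,-1):
        for m in(0,np.pi):
            # grip at B+e*off*b ; closing along o; at the hook o -> direction TH+m
            oh=RF@[np.cos(m),np.sin(m)]; bh=np.array([oh[1],-oh[0]])
            hp=lambda d,z,e=e,bh=bh:np.array([*(h+RF@[-d,0]+e*(off+cross)*bh),z+dz])
            bar=lambda t,e=e:np.array([*(B+sh*o+e*off*b-.09*(1-np.cos(t))*o),.062+.09*np.sin(t)+dz])
            for k in(0,np.pi,-np.pi,-2*np.pi):
                f1,f2=fb+k,TH+m+k
                js=[ctrl.ik(P,qd(f)) for P,f in((bar(0),f1),(bar(1.57),f1),(bar(1.57)+[0,0,.15],f1),(hp(.2,.3),f2),(hp(.055,.3),f2),(hp(.055,.259),f2))]
                if any(j is None for j in js): continue
                J=np.array(js); s=abs(J[:,5]).max()+abs(np.diff(J,axis=0)).max()
                if best is None or s<best[0]: best=(s,f1,f2,bar,hp,e,J[:,5])
    return best
def pick(c,x):
    s,f1,f2,bar,hp,e,j6=plan(c,x); print("plan",round(s,2),e,np.round(j6,2),bar(0))
    ctrl.movep(bar(0)+[0,0,.2],qd(f1)); ctrl.move_straight(bar(0),.15); st("at"); close(); st("grip")
    for t in np.linspace(0,1.57,9)[1:]: ctrl.move_straight(bar(t),.12)
    st("upright"); ctrl.move_straight(bar(1.57)+[0,0,.15],.12); st("lifted"); return f2,hp
E
python3 - <<'E'
from pail import *
import pickle
p,_=pickle.load(open("p3.pkl","rb")); G=lambda u,v:np.array([(u+.5)/3-.5+110,(v+.5)/3-.5+115])
y,ry=pailfit(p,G(140,300),G(50,302),G(67,250)); print(y,np.round(ry,1))
y2,r2=pailfit(p,G(140,300),G(67,250),G(50,302)); print(y2,np.round(r2,1))
if (r2**2).sum()<(ry**2).sum(): y=y2
b,rb=pailfit(p,G(664,288),G(740,242),G(756,296)); print(b,np.round(rb,1))
b2,rb2=pailfit(p,G(664,288),G(756,296),G(740,242)); print(b2,np.round(rb2,1))
np.save("pail_y.npy",y); np.save("pail_b.npy",b if (rb**2).sum()<(rb2**2).sum() else b2)
s=plan("yellow",y); print(s[0],s[5],s[6],s[1:3],s[3](0))
E
```

```text
[ 0.43865311  0.26788011 -1.83028783] [ -0.1  -0.5   5.7 -17.9  -5.5  18.2]
[ 0.43717456  0.26825382 -1.85294703] [-0.3 -0.1  0.3 -0.6 -0.   0.7]
[ 0.45139011 -0.26314431  1.7564442 ] [  0.   -0.8   4.7  18.9  -4.8 -18.3]
[ 0.44855568 -0.26373815  1.80181392] [ 0.2  0.1 -0.3  0.5  0.  -0.6]
1.775522243790589 -1 [-0.60677946 -0.70641265 -0.70641265 -0.45948063 -0.35428518 -0.35428518] (np.float64(1.2886456283392709), np.float64(-0.027395981605404792)) [0.4485918  0.37947273 0.047     ]
```

```bash
python3 - <<'E'
from pail import *
f2,hp=pick("yellow",np.load("pail_y.npy"))
a=hp(.2,.3); ctrl.move_straight(a,.15,qd(f2)); ctrl.sleep(1.); st("pre")
q=capture("scene"); print(proj(q,a+[0,0,.015]))
cv2.imwrite("pics/y5.png",cv2.resize(q["color"][110:300,80:340],None,fx=3,fy=3))
E
```

```text
plan 1.78 -1 [-0.61 -0.71 -0.71 -0.46 -0.35 -0.35] [0.4485918  0.37947273 0.047     ]
at t=81.1 [0.4491 0.3799 0.0478] F [0.5 0.3 0.7] w 1.002 g 0.0 j6 -0.61
grip t=82.3 [0.4485 0.3795 0.047 ] F [-1.6 -1.1 -0.6] w 0.083 g 29.9 j6 -0.61
upright t=84.8 [0.4242 0.2942 0.1388] F [-4.2  3.7 17.1] w 0.083 g 30.0 j6 -0.71
lifted t=86.2 [0.4231 0.2928 0.2861] F [-0.4 -0.4 -2.7] w 0.081 g 30.0 j6 -0.71
pre t=90.7 [ 0.4284 -0.2133  0.285 ] F [ 0.1 -0.5 -3. ] w 0.079 g 30.0 j6 -0.46
[165.78326561 173.84949851]
```

View pics/y5.png

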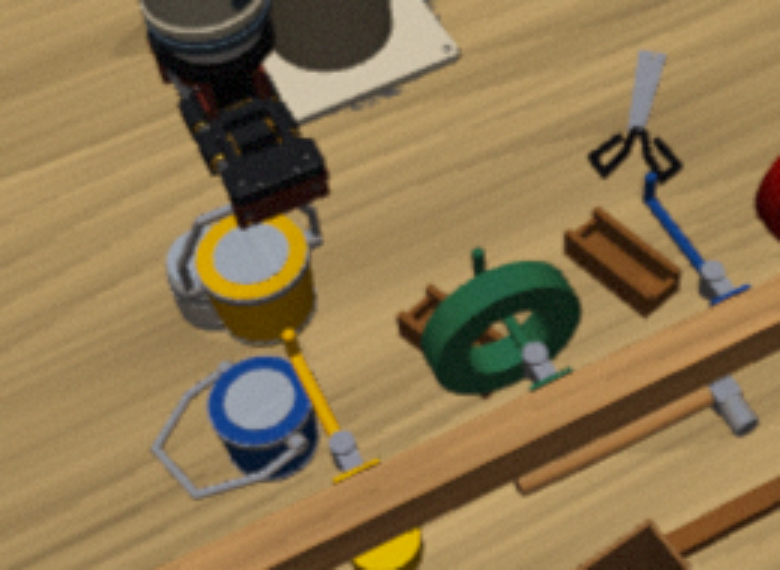

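Picture: the yellow pail hangs level by its bail under the gripper, lid centre at (252,250) in the crop. I check that against the model, then insert.

```bash
cat > place.py <<'E'
from pail import *
def place(f2,hp):
    ctrl.move_straight(hp(.055,.3),.1); ctrl.sleep(.5); st("in")
    for z in np.arange(.266,.2429,-.004):
        ctrl.move_straight(hp(.055,z),.05); ctrl.sleep(.1); o=st("z %.3f"%z)
        if o["contact_force"][2]>-1.: break
    open_jaws(); e=ctrl.get_obs()["ee_pos"]; ctrl.move_straight(e+[0,0,.12],.12); st("clear")
E
python3 - <<'E'
from place import *
import sys
q=capture("scene"); h=hinge("yellow"); c=h+RF@[-.2,.005]; E=proj(q,[*c,.223]); print("lid exp",E,"(seen 164,193.3)", proj(q,[*(h+RF@[-.2,0]),.22]))
if np.hypot(*(E-[164,193.3]))>4: sys.exit("check")
s=plan("yellow",np.load("pail_y.npy")); f2=TH; 
# rebuild hp from actual pose (plan at pick: e=-1, m=0)
e=ctrl.get_obs()["ee_pos"]; d=RF.T@(e[:2]-h); hp=lambda dd,z:np.array([*(h+RF@[-dd,d[1]]),z-.015]); print(d)
place(f2,hp)
e=ctrl.get_obs()["ee_pos"]; ctrl.movep([.36,-.02,.45],qd(TH))
p=capture("top"); r=capture("scene"); import pickle; pickle.dump((p,r),open("p4.pkl","wb"))
cv2.imwrite("pics/y6.png",np.vstack([cv2.resize(p["color"][115:240,110:375],None,fx=2.2,fy=2.2,interpolation=cv2.INTER_CUBIC),cv2.resize(r["color"][150:290,100:365],None,fx=2.2,fy=2.2)]))
E
```

```text
lid exp [163.61890867 197.82187025] (seen 164,193.3) [161.86227811 199.40385829]check
```

```bash
ls pics | tr '\n' ' '
```

```text
g.png g2.png g3.png g4.png g5.png r.png s1.png scene0.png t1.png t2.png top0.png y1.png y5.png
```

```bash
sed -i 's/hp(.055,.3),.1)/hp(.055,.295),.1)/; s/.2429,-.004/.2299,-.004/' place.py
cat > y6.py <<'E'
from place import *
h=hinge("yellow"); e=ctrl.get_obs()["ee_pos"]; d=RF.T@(e[:2]-h); hp=lambda dd,z:np.array([*(h+RF@[-dd,d[1]]),z-.015]); print(d)
ctrl.move_straight(hp(.2,.295),.1)
place(TH,hp)
ctrl.movep([.36,-.02,.45],qd(TH))
p=capture("top"); r=capture("scene"); import pickle; pickle.dump((p,r),open("p4.pkl","wb"))
cv2.imwrite("pics/y6.png",np.vstack([cv2.resize(p["color"][115:240,110:375],None,fx=2.2,fy=2.2,interpolation=cv2.INTER_CUBIC),cv2.resize(r["color"][150:290,100:365],None,fx=2.2,fy=2.2)]))
E
python3 y6.py
```

```text
[-0.20000183  0.0249945 ]
in t=93.1 [ 0.5733 -0.2173  0.28  ] F [-0.3  0.2 -3.1] w 0.082 g 30.0 j6 -0.35
z 0.266 t=94.0 [ 0.5736 -0.2174  0.2513] F [ 0.1  0.5 -3.2] w 0.082 g 30.0 j6 -0.35
z 0.262 t=94.3 [ 0.5734 -0.2173  0.2471] F [ 0.  -0.1 -2.5] w 0.080 g 30.0 j6 -0.35
z 0.258 t=94.7 [ 0.5736 -0.2173  0.2437] F [-1.5  1.2  4.7] w 0.082 g 30.0 j6 -0.35
clear t=97.1 [ 0.573  -0.2171  0.362 ] F [-0.1  0.1  0. ] w 1.000 g 0.0 j6 -0.35
```

View pics/y6.png

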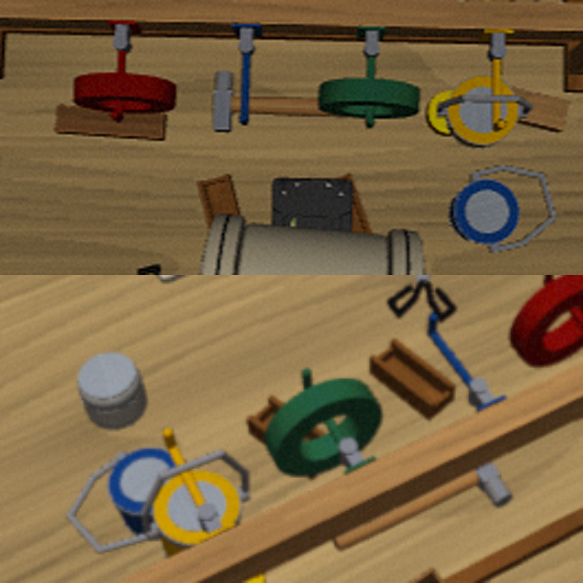

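Picture: the yellow pail hangs by its bail near mid-bar on the yellow hook, between tip and rail. The blue pail is unchanged since its measurement. Now blue.

```bash
cat > b.py <<'E'
from place import *
p=capture("top")
im=p["color"].astype(int); m=(im[...,0]>1.6*im[...,2])&(im[...,0]>60); m[:175]=0; m[:,:290]=0
ys,xs=np.nonzero(m); x=np.load("pail_b.npy"); print("blue px",(xs.min()+xs.max())/2,(ys.min()+ys.max())/2,"exp",proj(p,[*x[:2],.07]))
f2,hp=pick("blue",x)
e=ctrl.get_obs(); ctrl.move_straight(hp(.2,.3),.15,qd(f2)); ctrl.sleep(1.); st("pre")
q=capture("scene"); print([(np.round(b["bbox"]),b["confidence"]) for b in boxes_of(q,"pail_blue")[:2]],"exp lid",proj(q,[*(hinge("blue")+RF@[-.2,0]),.223]),"base",proj(q,[*(hinge("blue")+RF@[-.2,0]),.148]))
import pickle
o=ctrl.get_obs(); d=RF.T@(o["ee_pos"][:2]-hinge("blue")); np.save("bd.npy",d); print(d)
cv2.imwrite("pics/b5.png",q["color"])
E
python3 b.py
```

```text
blue px 330.5 211.0 exp [330.91184551 210.85663943]
plan 1.4 1 [0.63 0.73 0.73 0.08 0.06 0.06] [ 0.45427351 -0.37539524  0.047     ]
at t=101.4 [ 0.4548 -0.3758  0.0478] F [-0.3  0.3  0.6] w 1.003 g 0.0 j6 0.63
grip t=102.7 [ 0.4541 -0.3754  0.0469] F [-1.5  1.  -0.2] w 0.081 g 30.0 j6 0.63
upright t=105.1 [ 0.4335 -0.2874  0.137 ] F [ 0.1 -0.7 -3. ] w 0.084 g 30.0 j6 0.73
lifted t=106.5 [ 0.4333 -0.2876  0.2862] F [-0.9 -1.  -2.7] w 0.080 g 30.0 j6 0.73
pre t=109.8 [0.4353 0.0366 0.285 ] F [ 0.4 -0.4 -2.7] w 0.082 g 30.0 j6 0.08
[(array([242., 134.,  43.,  42.]), 0.94)] exp lid [272.76973505 152.40372256] base [272.45813572 171.36952068]
[-0.19999332 -0.02500372]
```

```bash
python3 - <<'E'
from h import *
q=capture("scene"); im=q["color"].astype(int)
m=((im[...,0]>1.6*im[...,2])&(im[...,0]>50)); m[:100]=0;m[200:]=0;m[:,:215]=0;m[:,310:]=0
for y in range(118,192,2): print(y,"".join("B" if m[y,x] else ("g" if im[y,x].max()-im[y,x].min()<25 and im[y,x].max()>110 else ("k" if im[y,x].max()<45 else ".")) for x in range(225,305)))
E
```

```text
118 ............................kkkkkkkkkkkkkkkkkkkkkkkkkkkkkkkkkkkkkk.kkk..........
120 .............................kkkkk.....kkkkkkkkkkkkkkkkkkkkkkkkkkkkkkkk.........
122 ..............................kkk......kkkkkkkkkkkkkkkkkkkkkkkk..kkkkkk.........
124 ................................kkkkk...kkkkkkkkkkkkkkkkkkkkkkkkkkkkkkk.........
126 ...gg............................kkkkk...kkkkk...kkkk..kkkkkkkkkkkkkkk..........
128 ..................................kkkkkk.kkkkkkkkkkkkkkkkkkkkkkkkkkkk..gggggg...
130 ..................................kkkkkkk..kkkkkkkkkkkkkkkkkkkkkkkkkk..gggggg...
132 ............................g.BBBkkkkkkkkkkkkkkkkkkkkkkkkkkkkkkkkkk..ggggggg....
134 .........................gBBBBBBBkkkkkkkkkkkkkkkkkkkkkkkkkkkkk.....gggggggg.....
136 .......................gBBBBBB.gg....kkkkkkkkkkkkkkkkkkkkkk........gggggggg.....
138 .......................BBBBB.gggg.gg.kkkkkkkkkkk.kkkk..............ggggggg......
140 ......................BBBBB.ggg....g.kkkkkkkkkk...BBBBBg..........ggggggg.......
142 .....................BBBBB.gg....gggg.kk..ggggggg.BBBBB...........ggggggg...
[... 1344 characters left out ...]
............k.......
176 ......................................................................BBBB......
178 .......................................................................BBBB.....
180 .........................................................................BBBBg..
182 ..........................................................................BBBB..
184 ......................................................k.....................BBBB
186 ..........................................................k..................BBB
188 ............................................................k..................B
190 ..............................................................kk................
```

```bash
python3 - <<'E'
from place import *
q=capture("scene"); h=hinge("blue"); L=unproj(q,[263,142],.228)[:2]; r=RF.T@(L-h); print("lid in mount frame",r)
d=np.load("bd.npy")
if not(-.25<r[0]<-.18 and abs(r[1])<.02): raise SystemExit("check")
hp=lambda dd,z:np.array([*(h+RF@[-dd,d[1]]),z-.015])
ctrl.move_straight(hp(.2,.295),.1); place(TH,hp)
ctrl.sleep(.5); ctrl.movep([.33,-.3,.42],qd(TH)); ctrl.sleep(2); st()
p=capture("top"); r=capture("scene")
for n in("pail_blue","pail_yellow","ring_red","ring_green"): print(n,[[(np.round(b["bbox"]),b["confidence"]) for b in boxes_of(c,n)[:1]] for c in(p,r)])
cv2.imwrite("pics/fin.png",np.vstack([cv2.resize(p["color"][110:240,90:370],None,fx=2.2,fy=2.2,interpolation=cv2.INTER_CUBIC),cv2.resize(r["color"][140:280,110:390],None,fx=2.2,fy=2.2)]))
E
```

```text
lid in mount frame [-0.23942905 -0.00656442]
in t=112.3 [0.5802 0.0326 0.28  ] F [-0.9  0.4 -2.3] w 0.082 g 30.0 j6 0.06
z 0.266 t=113.2 [0.5805 0.0326 0.2514] F [ 0.3  0.4 -2.7] w 0.077 g 30.0 j6 0.06
z 0.262 t=113.5 [0.5808 0.0326 0.2475] F [ 0.9 -0.   0.6] w 0.080 g 30.0 j6 0.06
clear t=116.0 [0.5798 0.0326 0.3661] F [ 0.2 -0.8 -0.1] w 0.998 g 0.0 j6 0.06
 t=120.0 [ 0.33 -0.3   0.42] F [-0.2  0.6  1.1] w 1.003 g 0.0 j6 -0.74
pail_blue [[(array([327., 125.,  17.,  48.]), 0.35)], [(array([283., 179.,  41.,  49.]), 0.78)]]
pail_yellow [[(array([307., 150.,  46.,  30.]), 0.84)], [(array([164., 230.,  51.,  50.]), 0.58)]]
ring_red [[(array([143., 146.,  48.,  18.]), 0.87)], [(array([333., 149.,  46.,  44.]), 0.88)]]
ring_green [[(array([254., 150.,  49.,  20.]), 0.9)], [(array([222., 197.,  54.,  47.]), 0.87)]]
```

View pics/fin.png

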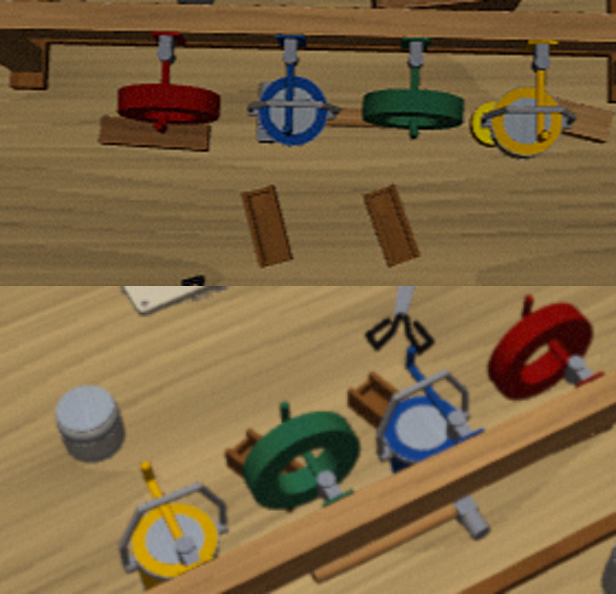

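The final picture shows all four things hanging on hooks of their own colour, all hooks out, and the robot clear. The bystanders in view are in place.

```bash
python3 -c "
from h import *
ctrl.sleep(1.5); print(order.job_done()); st()"
```

```text
the job is handed in; nothing more can be done
None
the job is handed in; nothing more can be done
```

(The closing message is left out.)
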